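Open the fume extractor's damper by three clicks

ROBOT

A 6-joint arm with a two-finger parallel gripper is mounted at the origin on the work surface. World frame = base frame: x ahead of the robot, y to its left, z up, the work surface at z = 0. Lengths are in mm, angles in rad, forces in N, time in s.
With the tool pointing down it reaches from about 375 to 750 mm from the base axis. Payload 9 kg.
Tool frame: the origin (TCP) lies on the centre line of the jaws, within the pads' length; the fingertips stand 25 mm ahead of it and the grasp point (between the pads) lies 6 mm ahead of it; z points along the fingers, y is the line along which they close (so a half turn about z gives the same grasp; the last joint's range is limited). The gripper opens to 85 mm and grips with 20 to 120 N. Pads are 22 mm wide; open, the fingers measure 114 mm over their backs; the gripper's body (76 mm by 85 mm) begins 54 mm behind the grasp point. The pads swing forward as they close: fully open they stand 13 mm farther back than shut.
Start: joints at [-1.325, 0.104, 0.097, 1.564, 0, 1.353], TCP at [268.424, -536.64, 256.331] pointing down, gripper open.
Joint ranges: [-2.99, 2.99], [-0.84, 1.86], [-1.1, 1.16], [-1.84, 2.11], [-1.51, 1.56], [-3.14, 3.14]. Speed limits (rad/s): [2.22, 2.22, 2.57, 3.14, 3.14, 3.14].

INTERFACE

Orientations are given as a 3x3 rotation matrix whose columns are the frame's x, y, z axes.
In Python, from station import env gives the robot as it stands.
- The arm moves only by the tool carry_out, never from a script. Its arguments are lists of equal length, an entry for each row: "twist": the turn, a rotation vector about the tool's x, y, z in degrees, a list of three; "travel": the shift along the tool's x, y, z in m, a list of three; "jaw": the finger opening in m, from 0 to 0.0854. A call has 1 to 20 rows; each row shifts and turns the commanded pose from where the row before left it, along the tool's axes as they then stand; what a row does not reach is not made up. A row lasts 1/8 s, in which the tool goes at most 62.5 mm and 10.7 degrees, less where a joint would pass 70% of its speed; a pose out of reach is approached as far as the arm can. A call is refused whole if a number of a shift passes 0.0625 or a number of a turn 10.7, either way. A call with a gripper value outside its range is refused whole. The fingers move at their own pace and stop on an object; the grip force is fixed at half the most. Time passes only in rows, so rows that do not move let the fingers close. It gives the time, the measured TCP pose, the force, the opening and the grip force at its end, in the units of the state.
- env.state(): the state, without advancing time (a new reading comes with each control period).
- env.read_camera(name): name is "side" or "top"; returns the picture (420x560x3 uint8, blue, green, red); there is no depth.
- env.get_calibration(name): a dict with "camera_matrix" (3x3 intrinsics, pixels), "extrinsics" (4x4, takes a point from camera to world coordinates). Camera axes: x right, y down, z forward; pixel columns grow to the right and rows downward; lengths in mm; the calibration is good to about 2 mm. A picture is of the moment at which its call begins. get_calibration takes no time and is no camera call.
- env.job_done(): hands the job in; it is judged then, once.
Trained networks look in the newest picture that a camera, given by its name, has taken for a name from the list of things; names that differ only in an ending like _2 or _b are one class to them, and where a whole thing is asked for, a point or a joint stands for the part that bears it (a point fixed in the world has none). Each returns a list of dicts, best first, with "confidence" (0 to 1); they miss things now and then, are a little off and sometimes report something else, mostly with a low value. They report only what shows in the picture. A call takes as long as a camera call.
- env.search_frame(camera, name): "uv" ([column, row] in pixels, amid what is visible of it).
- env.regions_of(camera, name): "pixels" (420x560 bool, what is visible of it) and "uv" ([column, row] in pixels, amid what is visible of it).
The state is a dict: "t": time; "joint_positions": joint angles; "joint_velocities": joint speeds; "joint_efforts": joint torques, N m; "eef_pos": TCP position; "tool_rot": TCP orientation; "wrist_force": force on the tool from outside, world axes, zero at the start; "moment": the same for the moment, N m; "gripper_width": finger opening in mm; "grip_force": force on a finger pad.
Only numpy, scipy, OpenCV 4.12 (cv2) and the standard library are available. Lean on these libraries where they do the work, as an engineer would, in place of code of your own. Each camera call takes 0.05 s, during which the arm holds its last target. There are 200 camera calls.

TASK

Before airbrushing starts, open the damper on the bench fume extractor by exactly three clicks from the notch it now stands in: turn its notched lever counter-clockwise as seen from above, one notch at a time, letting it come to rest for a moment in each notch. Then let go. Leave the similar un-notched lever of the air-line box as it is.

Things in the scene. Friction and masses are not known exactly. Their poses are not given: they have to be found in the camera images.
- damper_lever (a joint): Flat steel lever, 14 mm wide, turning level over the fan-shaped notched quadrant on the fume extractor. Rad, growing counter-clockwise from above (opening). Seven notches 0.244 rad (14 degrees) apart: 0 to 1.466; it starts at rest in one of the first three. About 4 N at the post takes it over a ridge; it then snaps into the next notch, no farther; left free it stays in its notch.
- thumb_post (a point): Top centre of the round upright steel post at the lever's free end, to pinch or push: 16 mm in diameter, 42 mm tall above the lever bar. This point is 56 mm above the extractor's top and 110 mm from the pivot axis; one click moves it 27 mm along its arc. Nothing else on the extractor's top is within 80 mm of the post but the lever bar and the flat quadrant (6 mm).
- quadrant_pivot (a point): Point on the lever's upright pivot axis at the height of the extractor's top, 100 mm above the table. A dark hub, 30 mm in diameter and 22 mm high, stands there. The extractor is a grey box 220 x 210 x 100 mm, black grille in front; at 0.733 rad the lever points to that front. A printed wedge on top thickens the opening way.
- valve_post (a point): Top centre of the similar steel post, 16 mm in diameter, on the lever of the air-line box: a smaller grey box, 170 x 150 x 80 mm, with three brass outlets in front, and a plain round plate without notches on top. This point is 132 mm above the table, 85 mm from that lever's pivot. The lever turns easily and stays where left; not to be moved.

How it is judged (in metres and radians):
On the way, in this order (a step that is already met when the one before it is completed fails the run):
1. the lever has come to rest one notch on from its starting notch (distance of thumb_post from where it was at the start of the episode between 0.017 and 0.036 m and velocity of joint damper_lever between -0.15 and 0.15 rad/s), for 0.2 s.
2. the lever has come to rest two notches on from its starting notch (distance of thumb_post from where it was at the start of the episode between 0.044 and 0.062 m and velocity of joint damper_lever between -0.15 and 0.15 rad/s), for 0.2 s.
At the end, for the whole second after the job is handed in: The damper lever rests in the third notch on (counter-clockwise) from where it began: its thumb post is 79 mm (+- 9 mm) in a straight line from its starting place. The air-line box's post is within 12 mm of where it began (distance of thumb_post from where it was at the start of the episode between 0.069 and 0.088 m and velocity of joint damper_lever between -0.1 and 0.1 rad/s and value of joint damper_lever above 0.63 rad and distance of valve_post from where it was at the start of the episode below 0.012 m); the robot touches nothing.
It fails at once if the air-line box's lever is moved by more than 12 mm (distance of valve_post from where it was at the start of the episode above 0.012 m).
It also fails if it takes over 35 s, if anything falls off the work surface, if the arm or the gripper's body presses on something with over 40 N, if the wrist force passes 120 N, or if a joint passes its speed limit or range.

## Working session

There is one attempt and no reset: what is moved stays moved. The work goes in short steps, Python scripts to look and compute and a tool call to move; the robot and the scene stay as the last step left them, time stands still between calls to the robot, and variables do not carry over. Pictures are saved under pics/ and viewed, at most 10 in all, crops included, and the job is handed in when it is done.

Besides the shell and the picture viewer there is one more tool, called after "Emit:" as name(argument=value, ...) on one line, values as JSON. carry_out: Moves the arm, as the interface text tells. Its arguments: {"type":"object","properties":{"twist":{"type":"array","items":{"type":"array","items":{"type":"number"}}},"travel":{"type":"array","items":{"type":"array","items":{"type":"number"}}},"jaw":{"type":"array","items":{"type":"number"}}},"required":["twist","travel","jaw"]}

```bash
mkdir -p pics
cat > h.py <<'E'
import numpy as np, cv2
from station import env
def ray(c,uv):
    k=env.get_calibration(c);K=np.array(k["camera_matrix"]);T=np.array(k["extrinsics"])
    d=T[:3,:3]@np.linalg.solve(K,[uv[0],uv[1],1]);return T[:3,3],d
def atz(c,uv,z):
    o,d=ray(c,uv);return o+d*(z-o[2])/d[2]
def proj(c,p):
    k=env.get_calibration(c);K=np.array(k["camera_matrix"]);T=np.linalg.inv(np.array(k["extrinsics"]))
    q=K@(T[:3,:3]@np.array(p)+T[:3,3]);return q[:2]/q[2]
E
python3 - <<'E'
from h import *
np.set_printoptions(precision=1,suppress=True)
for c in("top","side"):
    im=env.read_camera(c);cv2.imwrite(f"pics/{c}0.png",im)
    print(c,env.get_calibration(c)["extrinsics"])
    for n,z in(("thumb_post",156),("quadrant_pivot",100),("valve_post",132),("damper_lever",114)):
        for r in env.search_frame(c,n)[:3]: print(n,r["uv"],r["confidence"],atz(c,r["uv"],z))
print(env.state())
E
```

```text
top [[   0.    -1.     0.2  403.6]
 [  -1.    -0.    -0.    50.3]
 [   0.    -0.2   -1.  1235.4]
 [   0.     0.     0.     1. ]]
thumb_post [365.8, 197.9] 0.65 [ 617.3 -159.6  156. ]
quadrant_pivot [374.7, 215.8] 0.61 [ 586.8 -190.4  100. ]
valve_post [180.5, 220.1] 0.9 [565.6 247.3 132. ]
damper_lever [361.8, 200.2] 0.66 [ 620.1 -158.5  114. ]
damper_lever [178.9, 220.8] 0.52 [566.6 254.  114. ]
side [[   0.9   -0.3    0.4  291.5]
 [  -0.5   -0.6    0.7 -479.9]
 [  -0.    -0.8   -0.6  656.4]
 [   0.     0.     0.     1. ]]
thumb_post [373.9, 297.7] 0.7 [ 589.7 -189.2  156. ]
quadrant_pivot [373.6, 344.6] 0.82 [ 572.1 -223.   100. ]
valve_post [233.5, 176.3] 0.88 [545.5 197.8 132. ]
damper_lever [373.3, 294.9] 0.98 [ 617.2 -160.1  114. ]
{'t': 0.5, 'joint_positions': array([-1.3,  0.1,  0.1,  1.6,  0. ,  1.4]), 'joint_velocities': array([ 0.,  0., -0.,  0., -0.,  0.]), 'joint_efforts': array([  0. , -55.6,  50.3,   0. ,  -0. ,  -0. ]), 'eef_pos': array([ 268.4, -536.6,  256.3]), 'tool_rot': array([[ 0.9,  0.4,  0. ],
       [ 0.4, -0.9, -0. ],
       [-0. ,  0. , -1. ]]), 'wrist_force': array([ 0.3,  0.3, -0.9]), 'moment': array([-0. ,  0.1,  0. ]), 'grip_force': 0.0, 'gripper_width': 85.1491273631832}
```

View pics/top0.png

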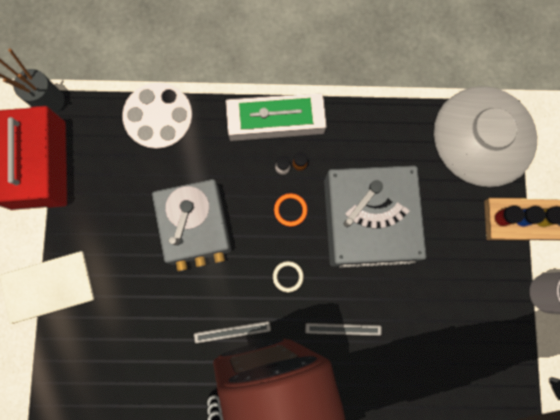

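View pics/side0.png

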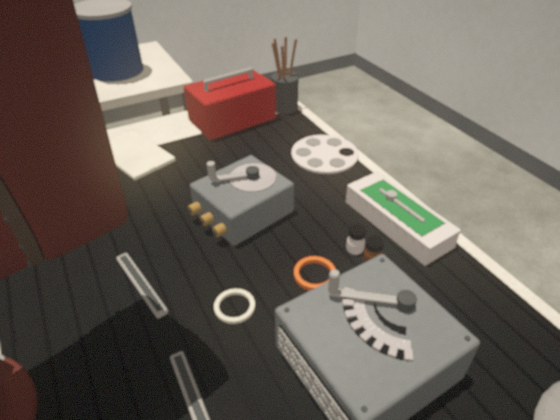

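Top view: the damper hub is at about (376,187) and its post at (350,218), with the quadrant running to the lower right. The valve post is at (174,240). In the side view the damper post top is at (334,272) and the hub at (406,299). I'll zoom in on both to refine these.

Run:
```python
from h import *
np.set_printoptions(precision=1,suppress=True)
a=cv2.imread("pics/top0.png")[155:275,320:430];b=cv2.imread("pics/side0.png")[250:370,320:430]
cv2.imwrite("pics/crop0.png",np.hstack([cv2.resize(x,None,fx=3.5,fy=3.5,interpolation=cv2.INTER_CUBIC) for x in(a,b)]))
for n,t,s,z in(("post",(350,217),(334,272),156),("hub",(376,186),(406,297),122)):
    print(n,atz("top",t,z),atz("side",s,z))
for c in("top","side"):
  for n in("thumb_post","damper_lever","valve_post"):
    for r in env.regions_of(c,n)[:2]:
        m=r["pixels"];v,u=np.nonzero(m);print(c,n,r["confidence"],r["uv"],m.sum(),u.min(),u.max(),v.min(),v.max())
```

```text
post [ 574.3 -124.3  156. ] [ 567.3 -122.8  156. ]
hub [ 652. -190.  122.] [ 652.5 -191.4  122. ]
top thumb_post 0.71 [368.2, 197.7] 411 345 382 180 225
top damper_lever 0.62 [367.0, 198.8] 434 343 383 180 226
top valve_post 0.68 [180.5, 222.4] 296 170 191 201 243
side thumb_post 0.55 [376.3, 296.6] 1126 327 415 271 312
side damper_lever 0.69 [375.5, 295.1] 1230 327 416 271 313
side valve_post 0.92 [231.9, 177.0] 493 207 258 162 181
```

View pics/crop0.png

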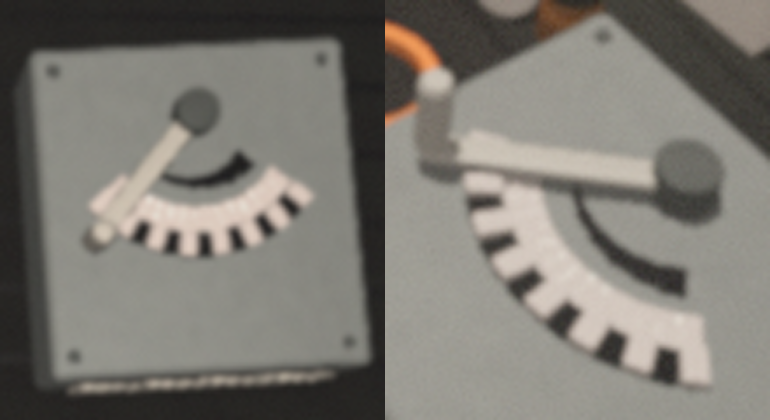

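The crop puts the post top at (349.4,221.3) in the top view and (334.3,272.8) in the side view. The lever sits over the first notch at the left end, and the wedge thickens to the right, which is counter-clockwise. Next I work out the approach.

```bash
cat >> h.py <<'E'
def togo(p,xang):
    s=env.state();R=np.array(s["tool_rot"]);d=R.T@(np.array(p)-s["eef_pos"])
    a=np.degrees(np.arctan2(R[1,0],R[0,0]));w=(xang-a+180)%360-180
    return d,-w
E
python3 - <<'E'
from h import *
np.set_printoptions(precision=1,suppress=True)
p=atz("top",(349.4,221.3),156);q=atz("side",(334.3,272.8),156)
h=(atz("top",(376.3,185.9),122)+atz("side",(407.1,297.1),122))/2
m=(p+q)/2;L=m-h;a=np.degrees(np.arctan2(L[1],L[0]))
print(p,q,h,np.hypot(*L[:2]),a)
print(togo([m[0],m[1],256.3],a), env.state()["tool_rot"][:,2]*1000)
E
```

```text
[ 564.8 -122.9  156. ] [ 566.8 -124.3  156. ] [ 653.  -191.5  122. ] 110.53647559499332 142.07599904327614
(array([ 450.8, -236.4,    0. ]), np.float64(-115.50351653824112)) [    0.1    -0.1 -1000. ]
```

Emit:
carry_out(twist=[[0, 0, 0], [0, 0, 0], [0, 0, 0], [0, 0, 0], [0, 0, 0], [0, 0, 0], [0, 0, 0], [0, 0, 0], [0, 0, 0], [0, 0, 0], [0, 0, 0], [0, 0, 0], [0, 0, 0]], travel=[[0.0376, -0.0197, 0], [0.0376, -0.0197, 0], [0.0376, -0.0197, 0], [0.0376, -0.0197, 0], [0.0376, -0.0197, 0], [0.0376, -0.0197, 0], [0.0376, -0.0197, 0], [0.0376, -0.0197, 0], [0.0376, -0.0197, 0], [0.0376, -0.0197, 0], [0.0376, -0.0197, 0], [0.0376, -0.0197, 0], [0, 0, 0]], jaw=[0.085, 0.085, 0.085, 0.085, 0.085, 0.085, 0.085, 0.085, 0.085, 0.085, 0.085, 0.085, 0.085])

```text
t: 2.42
eef_pos: [567.2, -121.1, 256.2]
tool_rot: [[0.893, 0.45, 0.0], [0.45, -0.893, 0.0], [0.0, -0.0, -1.0]]
wrist_force: [-0.2, -0.7, 0.9]
gripper_width: 85.2
grip_force: 0.0
```

Emit:
carry_out(twist=[[0, 0, -10.5], [0, 0, -10.5], [0, 0, -10.5], [0, 0, -10.5], [0, 0, -10.5], [0, 0, -10.5], [0, 0, -10.5], [0, 0, -10.5], [0, 0, -10.5], [0, 0, -10.5], [0, 0, -10.5], [0, 0, 0]], travel=[[0, 0, 0], [0, 0, 0], [0, 0, 0], [0, 0, 0], [0, 0, 0], [0, 0, 0], [0, 0, 0], [0, 0, 0], [0, 0, 0], [0, 0, 0], [0, 0, 0], [0, 0, 0]], jaw=[0.085, 0.085, 0.085, 0.085, 0.085, 0.085, 0.085, 0.085, 0.085, 0.085, 0.085, 0.085])

```text
t: 3.92
eef_pos: [565.9, -124.0, 256.3]
tool_rot: [[-0.788, 0.616, -0.0], [0.616, 0.788, -0.0], [-0.0, -0.0, -1.0]]
wrist_force: [-0.4, 0.5, -0.4]
gripper_width: 84.8
grip_force: 0.0
```

Run:
```python
from h import *
np.set_printoptions(precision=1,suppress=True)
s=env.state();print(s["t"],s["eef_pos"],togo([566,-123.6,152],142.1),s["joint_positions"])
for c in("top","side"): cv2.imwrite(f"pics/{c}1.png",env.read_camera(c))
a=cv2.imread("pics/top1.png")[130:290,240:440];b=cv2.imread("pics/side1.png")[210:370,260:460]
cv2.imwrite("pics/c1.png",cv2.resize(np.hstack([a,b]),None,fx=2,fy=2))
```

```text
3.925 [ 565.9 -124.   256.3] (array([  0.2,   0.4, 104.3]), np.float64(-0.14110541076703953)) [-0.4  0.   0.   1.6 -0.   0.2]
```

View pics/c1.png

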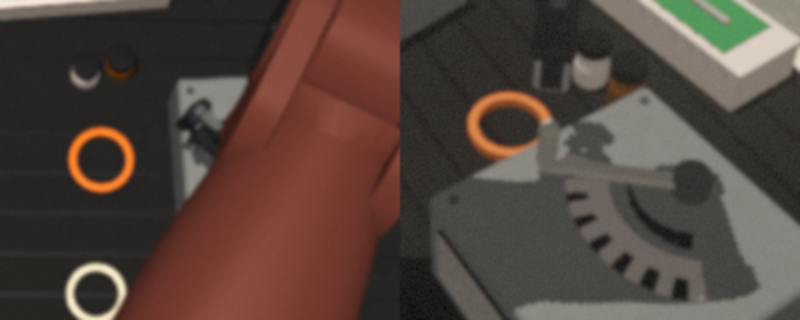

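The side view shows the post still in place at crop (547,130), with the fingers above it. I descend and cage the post loosely.

Emit:
carry_out(twist=[[0, 0, 0], [0, 0, 0], [0, 0, 0], [0, 0, 0], [0, 0, 0], [0, 0, 0], [0, 0, 0], [0, 0, 0], [0, 0, 0], [0, 0, 0], [0, 0, 0], [0, 0, 0], [0, 0, 0]], travel=[[0, 0, 0.021], [0, 0, 0.021], [0, 0, 0.021], [0, 0, 0.021], [0, 0, 0.02], [0, 0, 0], [0, 0, 0], [0, 0, 0], [0, 0, 0], [0, 0, 0], [0, 0, 0], [0, 0, 0], [0, 0, 0]], jaw=[0.085, 0.085, 0.085, 0.085, 0.085, 0.085, 0.05, 0.03, 0.021, 0.021, 0.021, 0.021, 0.021])

```text
t: 5.65
eef_pos: [566.2, -123.4, 152.3]
tool_rot: [[-0.789, 0.615, 0.0], [0.615, 0.789, -0.0], [-0.0, -0.0, -1.0]]
wrist_force: [0.3, 0.6, 1.1]
gripper_width: 20.9
grip_force: 0.0
```

Run:
```python
from h import *
np.set_printoptions(precision=1,suppress=True)
s=env.state();print(s["t"],s["eef_pos"],s["wrist_force"],s["gripper_width"],s["grip_force"])
im=env.read_camera("side");cv2.imwrite("pics/c2.png",cv2.resize(im[200:380,250:480],None,fx=3,fy=3))
# plan: chord in tool frame, per 2deg step with turn of -2deg about tool z
P=np.array([653,-191.5])
for f in(14,28,42):
    a=np.radians(142.1+f);print(f,P+110*np.array([np.cos(a),np.sin(a)]))
```

```text
5.65 [ 566.2 -123.4  152.3] [0.3 0.6 1.1] 20.850809060993925 0.0
14 [ 552.4 -146.9]
28 [ 544.6 -172.6]
42 [ 543.3 -199.4]
```

View pics/c2.png

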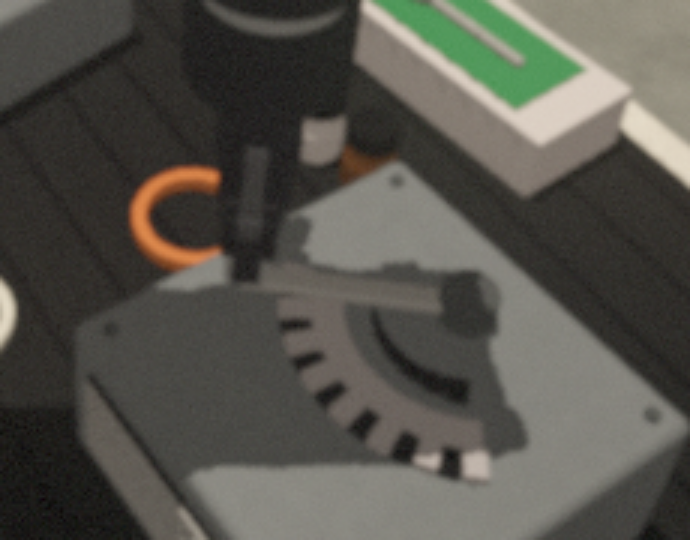

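The post is between the fingers with no contact force. Now the first click.

Emit:
carry_out(twist=[[0, 0, -2], [0, 0, -2], [0, 0, -2], [0, 0, -2], [0, 0, -2], [0, 0, -2], [0, 0, -2], [0, 0, 0], [0, 0, 0], [0, 0, 0], [0, 0, 0], [0, 0, 0]], travel=[[-7e-05, -0.00384, 0], [-7e-05, -0.00384, 0], [-7e-05, -0.00384, 0], [-7e-05, -0.00384, 0], [-7e-05, -0.00384, 0], [-7e-05, -0.00384, 0], [-7e-05, -0.00384, 0], [0, 0, 0], [0, 0, 0], [0, 0, 0], [0, 0, 0], [0, 0, 0]], jaw=[0.021, 0.021, 0.021, 0.021, 0.021, 0.021, 0.021, 0.021, 0.021, 0.021, 0.021, 0.021])

```text
t: 7.2
eef_pos: [552.5, -146.3, 152.3]
tool_rot: [[-0.914, 0.406, -0.0], [0.406, 0.914, -0.0], [-0.0, -0.0, -1.0]]
wrist_force: [0.1, -0.8, 0.0]
gripper_width: 21.0
grip_force: 0.0
```

Run:
```python
from h import *
np.set_printoptions(precision=1,suppress=True)
s=env.state();print(s["t"],s["eef_pos"],s["wrist_force"],s["gripper_width"],s["grip_force"],togo([552.4,-146.9,152],156.1))
im=env.read_camera("side");cv2.imwrite("pics/c3.png",cv2.resize(im[200:380,250:480],None,fx=3,fy=3))
```

```text
7.2 [ 552.5 -146.3  152.3] [ 0.1 -0.8  0. ] 20.995972222760702 0.0 (array([-0.2, -0.5,  0.3]), np.float64(-0.02840170537191966))
```

View pics/c3.png

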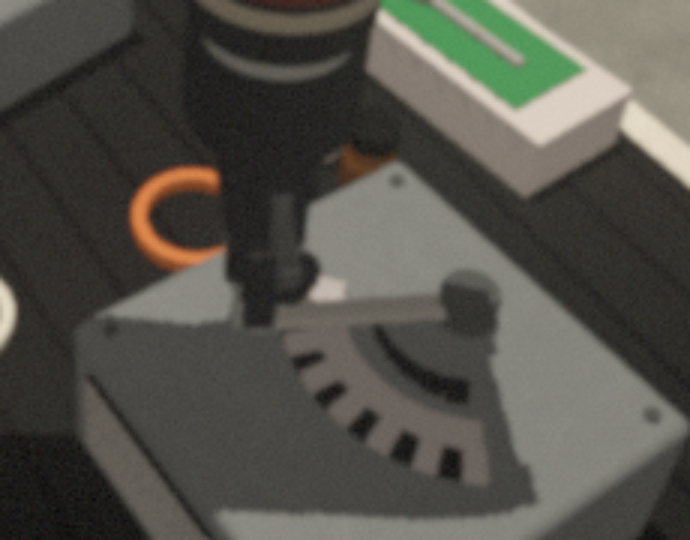

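The lever has moved one notch, the first dark gap is now covered, and no force is acting. Now clicks two and three.

Emit:
carry_out(twist=[[0, 0, -2], [0, 0, -2], [0, 0, -2], [0, 0, -2], [0, 0, -2], [0, 0, -2], [0, 0, -2], [0, 0, 0], [0, 0, 0], [0, 0, 0], [0, 0, 0], [0, 0, 0]], travel=[[-7e-05, -0.00384, 0], [-7e-05, -0.00384, 0], [-7e-05, -0.00384, 0], [-7e-05, -0.00384, 0], [-7e-05, -0.00384, 0], [-7e-05, -0.00384, 0], [-7e-05, -0.00434, 0], [0, 0, 0], [0, 0, 0], [0, 0, 0], [0, 0, 0], [0, 0, 0]], jaw=[0.021, 0.021, 0.021, 0.021, 0.021, 0.021, 0.021, 0.021, 0.021, 0.021, 0.021, 0.021])

```text
t: 8.75
eef_pos: [544.6, -172.4, 152.3]
tool_rot: [[-0.985, 0.172, -0.0], [0.172, 0.985, -0.0], [-0.0, -0.0, -1.0]]
wrist_force: [0.5, 0.5, 0.2]
gripper_width: 20.7
grip_force: 0.0
```

Run:
```python
from h import *
np.set_printoptions(precision=1,suppress=True)
s=env.state();print(s["t"],s["eef_pos"],s["wrist_force"],s["gripper_width"],s["grip_force"],togo([544.6,-172.6,152],170.1))
im=env.read_camera("side");cv2.imwrite("pics/c4.png",cv2.resize(im[200:380,250:480],None,fx=3,fy=3))
```

```text
8.75 [ 544.6 -172.4  152.3] [0.5 0.5 0.2] 20.651584235243554 0.0 (array([-0.1, -0.1,  0.3]), np.float64(-0.025909888342482645))
```

View pics/c4.png

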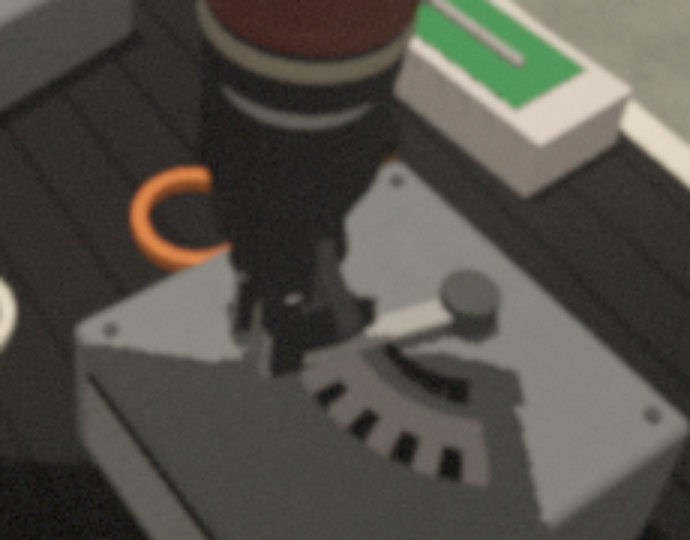

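The lever is at the second notch on and at rest: the bar now points at the fingers near (290,350) in the crop, and four dark gaps remain visible. Now the third click.

Emit:
carry_out(twist=[[0, 0, -2], [0, 0, -2], [0, 0, -2], [0, 0, -2], [0, 0, -2], [0, 0, -2], [0, 0, -2], [0, 0, 0], [0, 0, 0], [0, 0, 0], [0, 0, 0], [0, 0, 0]], travel=[[-7e-05, -0.00384, 0], [-7e-05, -0.00384, 0], [-7e-05, -0.00384, 0], [-7e-05, -0.00384, 0], [-7e-05, -0.00384, 0], [-7e-05, -0.00384, 0], [-7e-05, -0.00394, 0], [0, 0, 0], [0, 0, 0], [0, 0, 0], [0, 0, 0], [0, 0, 0]], jaw=[0.021, 0.021, 0.021, 0.021, 0.021, 0.021, 0.021, 0.021, 0.021, 0.021, 0.021, 0.021])

```text
t: 10.3
eef_pos: [543.2, -199.4, 152.3]
tool_rot: [[-0.997, -0.071, 0.0], [-0.071, 0.997, -0.0], [-0.0, -0.0, -1.0]]
wrist_force: [-0.1, 0.3, 0.5]
gripper_width: 20.8
grip_force: 0.0
```

Emit:
carry_out(twist=[[0, 0, 0], [0, 0, 0], [0, 0, 0], [0, 0, 0], [0, 0, 0], [0, 0, 0], [0, 0, 0], [0, 0, 0], [0, 0, 0], [0, 0, 0]], travel=[[0, 0, 0], [0, 0, 0], [0, 0, 0], [0, 0, 0], [0, 0, -0.02], [0, 0, -0.03], [0, 0, -0.03], [0, 0, -0.03], [0, 0, -0.03], [0, 0, 0]], jaw=[0.03, 0.04, 0.05, 0.05, 0.05, 0.05, 0.05, 0.05, 0.05, 0.05])

```text
t: 11.55
eef_pos: [544.1, -200.0, 296.5]
tool_rot: [[-0.997, -0.071, 0.005], [-0.071, 0.997, -0.003], [-0.005, -0.003, -1.0]]
wrist_force: [0.1, -0.5, -0.1]
gripper_width: 49.8
grip_force: 0.0
```

Run:
```python
from h import *
np.set_printoptions(precision=1,suppress=True)
s=env.state();print(s["t"],s["eef_pos"],s["wrist_force"],proj("side",[543.3,-199.4,156]))
im=env.read_camera("side");cv2.imwrite("pics/c5.png",cv2.resize(im[200:380,250:480],None,fx=3,fy=3))
```

```text
11.55 [ 544.1 -200.   296.5] [ 0.1 -0.5 -0.1] [350.6 316.4]
```

View pics/c5.png

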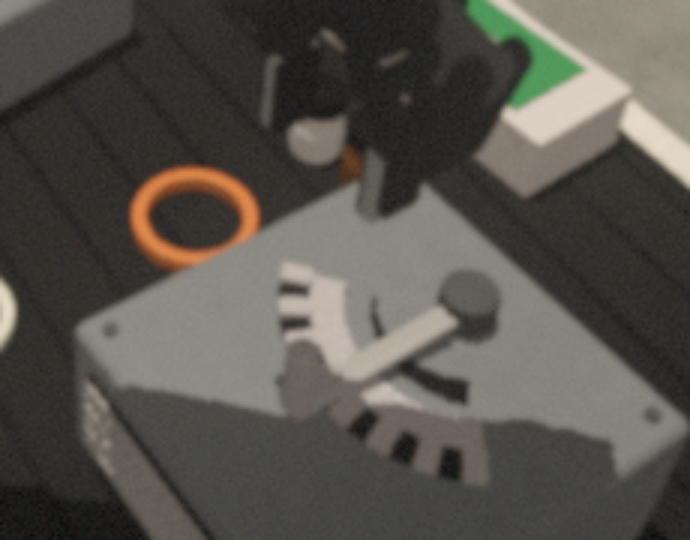

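The post top is at crop (303,350), which is (351,316.7) in the full picture. The third notch was predicted at (350.6,316.4), so the lever is where it should be and the gripper is clear.

```bash
python3 -c "
from h import *
print(env.job_done())"
```

```text
the job is handed in; nothing more can be done
None
```

I opened the damper three clicks counter-clockwise with a rest in each notch, then let go and handed the job in; the last picture shows the post within a pixel of the third notch, and the arm never went near the air-line lever.

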